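Let down the glazed lid of the button case without a slam

TASK

Close the glass-topped button case: with a fingertip tip its open lid forward past its balance, catch the falling lid from beneath on the outside of the fingers while it is still well up, and let it down slowly until it is fully shut, for the glass would crack if it dropped even the last centimetres. Never grip or pinch the lid or force it, and leave everything else on the table where it is.

Things in the scene. Friction and masses are not known exactly. Their poses are not given: they have to be found in the camera images.
- button_case: Open wooden sample case for upholstery buttons, 120 mm deep (x), 130 mm wide (y), 58 mm high, divided into twelve trays of buttons, fixed on the table ahead and a little left of the robot; an armchair frame stands close to its right. Origin: centre of its underside. Own -x is its front (towards the robot), own +x its back, where the lid is hinged; z up.
- case_lid (a joint): Lid angle (rad) about the hinge along the top of the case's back wall: 0 shut, 1.57 upright, 1.85 leaning back on its stop, where it comes to rest (starts at 1.7 to 1.85). Weighs 0.3 kg, balances at 1.43 to 1.53; below that it falls shut by itself, slowly at first (1.6 to 2.5 s from 1.35 to 0.3 rad), then at 1.0 to 1.5 rad/s (damped hinge, no detent). Holding it up at the lip takes about 2 N.
- lid_hinge (a point): Middle of the hinge line: top rear edge of the case, 60 mm behind the case's centre, 58 mm above the table. The lid's flat underside lies in the plane through this line. Lid: wooden frame 120 x 130 mm round a glass pane, 14 mm thick in all: 3 mm cork strips beneath, 7 mm frame, 4 mm pale beads on the outer (upper) face, set back 4 mm from the edges.
- lip_edge (a point): Middle of the front edge of the lid's finger lip, 5 mm above the lid's underside, 144 mm from the hinge line; moves with the lid. The lip is 90 mm wide; with the lid shut it stands 24 mm proud of the case's front wall, its underside 58 mm above the table, nothing beneath. With the lid open it is the lid's uppermost edge, 200 mm above the table.
- spool_jute: Bystander: spool of jute twine, 48 mm across, 50 mm high, upright beside the right end of the case. Origin: centre of its underside.
- chalk_white: Bystander: flat white tailor's chalk, 44 x 50 x 8 mm, lying in front of the case. Origin: centre of its underside.
- button_carton: Bystander: small closed carton, 56 x 80 x 31 mm, lying behind the case. Origin: centre of its underside.
- tack_dish: Bystander: round steel dish of tacks, 93 mm across, 24 mm high, right of the case. Origin: centre of its underside.
- jar_tacks: Bystander: screw jar of tacks, 60 mm across, 74 mm high, between the armchair's legs to the right. Origin: centre of its underside.
- webbing_roll: Bystander: roll of jute webbing, 83 x 91 x 50 mm, between the armchair's legs to the right. Origin: centre of its underside.
- pliers_red: Bystander: combination pliers, 57 x 170 x 14 mm, lying under the armchair frame to the right. Origin: centre of its underside.

How it is judged:
By the outcome, as a careful person would: the job done as asked, in the order asked, and still so for the second after the job is handed in, with the robot touching nothing.
It also fails if it takes over 48 s, if anything falls off the work surface, if the arm or the gripper's body presses on something with over 40 N, if the wrist force passes 120 N, or if a joint passes its speed limit or range.

ROBOT

A 6-joint arm with a two-finger parallel gripper is mounted at the origin on a cart in front of the work surface, level with it; the furniture and walls round the work are solid. World frame = base frame: x ahead of the robot, y to its left, z up, the work surface at z = 0. Lengths are in m, angles in degrees, forces in N, time in s.
With the tool pointing down it reaches from about 0.375 to 0.9 m from the base axis. Payload 3.1 kg.
Tool frame: the origin (TCP) lies on the front face of the gripper's body, between the roots of the fingers; the fingertips stand 70 mm ahead of it and the grasp point (between the pads) lies 51 mm ahead of it (bot.tip_extent is the distance from the TCP to the fingertips, in m); z points along the fingers, x is the direction in which the jaws open and shut, and the axes are right-handed (so a half turn about z gives the same grasp; the last joint's range is limited). The gripper opens to 87 mm and grips with 3 to 60 N. Pads are 19 mm wide; open, the fingers measure 117 mm over their backs; the gripper's body (75 mm by 190 mm) begins 51 mm behind the grasp point.
Start: joints at [61.851, 30.224, 82.088, -0, 67.689, -10.227], TCP at [0.192, 0.595, 0.292] pointing down, gripper open.
Joint ranges: [-176.69, 176.69], [-43.24, 126.21], [12.49, 139.97], [-82, 262], [0, 151.66], [-163.58, 163.58]. Speed limits (degrees/s): [159.86, 159.86, 180, 180, 180, 180].

INTERFACE

Orientations are given as a 3x3 rotation matrix whose columns are the frame's x, y, z axes.
In Python, from rig import bot, viewer, ticket gives the robot as it stands. The module is installed in compiled form; this text tells all that it offers.
- The arm moves only by the tool arm_command, never from a script. Its argument "targets" is a list of rows, each an object with "rot": the turn, a rotation vector about the tool's x, y, z in degrees, a list of three; "offset": the shift along the tool's x, y, z in cm, a list of three; "gripper": the closure, from 0 (fully open) to 1 (shut). A call has 1 to 8 rows; each row is the pose to reach, as a shift and turn from the pose commanded when the call began, along the tool's axes at that moment; what a row does not reach only later rows make up. A row lasts 1/10 s, in which the tool goes at most 50 mm and 8.59 degrees, less where a joint would pass 70% of its speed; a pose out of reach is approached as far as the arm can. A call with a gripper value outside its range is refused whole. The fingers move at their own pace and stop on an object; the grip force is fixed at half the most. Time passes only in rows, so rows that repeat a pose let the fingers close. It gives the time, the measured TCP pose, the force and the opening at its end, in the units of the state.
- bot.read_state(): the state, without advancing time (a new reading comes with each control period).
- viewer.capture(name): name is "side" or "top"; returns a dict with "frame" (420x560x3 uint8, red, green, blue), "fx", "fy", "cx", "cy" (pixels), "D" ([k1, k2, p1, p2, k3] as OpenCV has them; the pictures are not rectified), "view" (4x4, takes a point from world to camera coordinates). Camera axes: x right, y down, z forward; pixel columns grow to the right and rows downward; lengths in m; the calibration is good to about 2 mm. A picture is of the moment at which its call begins. There is no depth.
- ticket.hand_in(): hands the job in, once; it reports no verdict.
The state is a dict: "time_s": time; "joint_positions": joint angles; "qvel": joint speeds; "tau": joint torques, N m; "position": TCP position; "tcp_rot": TCP orientation; "force": force on the tool from outside, world axes, zero at the start; "moment": the same for the moment, N m; "opening": opening from 0.0 (shut) to 1.0 (fully open).
Only numpy, scipy, OpenCV 4.12 (cv2) and the standard library are available. Lean on these libraries where they do the work, as an engineer would, in place of code of your own. Each camera call takes 0.05 s, during which the arm holds its last target. There are 200 camera calls.

## Working session

There is one attempt and no reset: what is moved stays moved. The work goes in short steps, Python scripts to look and compute and a tool call to move; the robot and the scene stay as the last step left them, time stands still between calls to the robot, and variables do not carry over. Pictures are saved under pics/ and viewed, about 8 in all and at most 12, crops included, and the job is handed in when it is done.

Besides the shell and the picture viewer there is one more tool, called as name(argument=value, ...) on one line, values as JSON. arm_command: Moves the arm, as the interface text tells. Its arguments: {"type":"object","properties":{"targets":{"type":"array"}},"required":["targets"]}

```bash
mkdir -p pics; ls
python3 - <<'E'
from rig import bot, viewer
import cv2, numpy as np, pickle
s=bot.read_state(); print(s, bot.tip_extent)
for n in("side","top"):
    c=viewer.capture(n); pickle.dump(c,open(f"pics/{n}0.pkl","wb"))
    cv2.imwrite(f"pics/{n}0.png",c["frame"][:,:,::-1]); 
    V=np.array(c["view"]); print(n,c["fx"],c["fy"],c["cx"],c["cy"],c["D"],"campos",-V[:3,:3].T@V[:3,3]); print(V)
E
```

```text
pics
{'time_s': 0.0, 'joint_positions': array([ 6.18471923e+01,  3.02786510e+01,  8.21576544e+01, -1.62042551e-03,
        6.76880539e+01, -1.02266502e+01]), 'qvel': array([-0.03414708, -0.12026245, -0.0085691 , -0.05923239, -0.04475235,
       -0.02020492]), 'tau': array([ 1.09566132e-03, -4.40036523e+01, -1.76598090e+01,  6.34386786e-02,
        5.81715989e-02, -1.58438556e-04]), 'position': array([0.19205707, 0.59413821, 0.2912678 ]), 'tcp_rot': array([[ 3.07779707e-01,  9.51457119e-01, -1.00101654e-03],
       [ 9.51455238e-01, -3.07781125e-01, -1.92603939e-03],
       [-2.14063789e-03, -3.59626593e-04, -9.99997644e-01]]), 'force': array([ 1.03924479,  0.07596077, -0.19279323]), 'moment': array([ 0.03157158,  0.04499395, -0.00465277]), 'opening': 1.003510810070463} 0.0697
side 410.627949882372 410.627949882372 278.84082519618215 217.29596563802914 [-0.01137136  0.          0.          0.          0.        ] campos [0.34134533 0.72329325 0.715751  ]
[[-0.96932941 -0.24575383  0.0023575   0.50694077]
 [-0.14909198  0.5803852  -0.80057767  0.20411742]
 [ 0.19537677 -0.77637496 -0.59922437  0.92375126]
 [ 0.          0.          0.          1.        ]]
top 494.4074054583826 494.4074054583826 282.88543677523506 206.59643386859491 [-0.08078752  0.          0.          0.          0.        ] campos [-0.18008457  0.15201243  1.00299257]
[[-0.29177611 -0.95648391 -0.00228663  0.09514654]
 [-0.74938637  0.23008515 -0.62087108  0.45280035]
 [ 0.59437931 -0.17944178 -0.78390936  0.92057118]
 [ 0.          0.          0.          1.        ]]
```

View pics/side0.png

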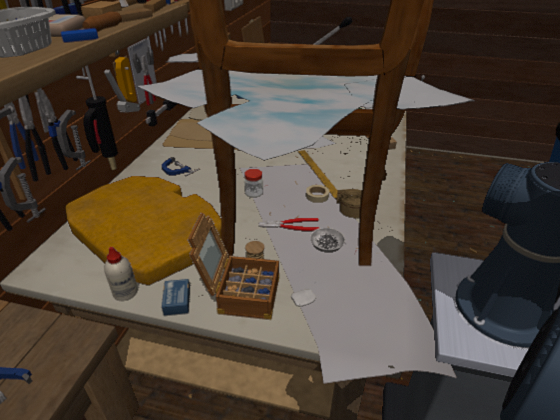

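View pics/top0.png

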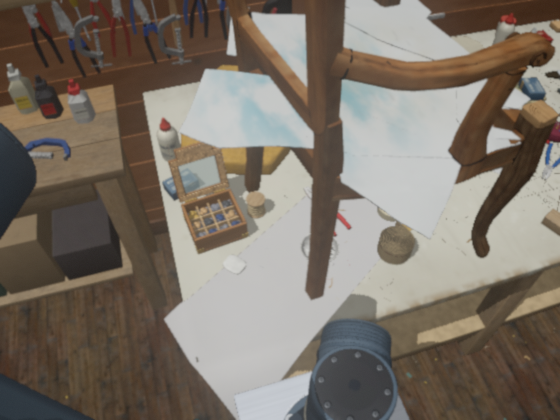

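Two viewed. The side view has the case at about (248,285) with its lid open at about (207,255). The top view has the case at about (215,220) with the lid at about (200,172). I'll enlarge both.

```bash
cat > h.py <<'E'
import cv2, numpy as np, pickle
def load(n): return pickle.load(open(f"pics/{n}.pkl","rb"))
def K(c): return np.array([[c["fx"],0,c["cx"]],[0,c["fy"],c["cy"]],[0,0,1.]])
def ray(c,uv):
    p=cv2.undistortPoints(np.array([[uv]],float),K(c),np.array(c["D"],float))[0,0]
    V=np.array(c["view"]);R=V[:3,:3]; return -R.T@V[:3,3], R.T@np.array([*p,1])
def onz(c,uv,z):
    o,d=ray(c,uv); return o+d*(z-o[2])/d[2]
def tri(c1,u1,c2,u2):
    A=[];b=[]
    for c,u in((c1,u1),(c2,u2)):
        o,d=ray(c,u);d=d/np.linalg.norm(d);P=np.eye(3)-np.outer(d,d);A.append(P);b.append(P@o)
    A=np.vstack(A);b=np.hstack(b);x=np.linalg.lstsq(A,b,rcond=None)[0];return x,np.linalg.norm(A@x-b)
def proj(c,P):
    V=np.array(c["view"]);r,_=cv2.Rodrigues(V[:3,:3])
    return cv2.projectPoints(np.atleast_2d(np.array(P,float)),r,V[:3,3],K(c),np.array(c["D"],float))[0][:,0]
E
python3 - <<'E'
from h import *
a=load("side0")["frame"][195:330,150:290,::-1]; b=load("top0")["frame"][130:265,140:280,::-1]
cv2.imwrite("pics/crop.png",cv2.resize(np.hstack([cv2.resize(a,None,fx=2.85,fy=4,interpolation=3),cv2.resize(b,None,fx=2.85,fy=4,interpolation=3)]),(798,540)))
E
```

```text
(no output)
```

View pics/crop.png

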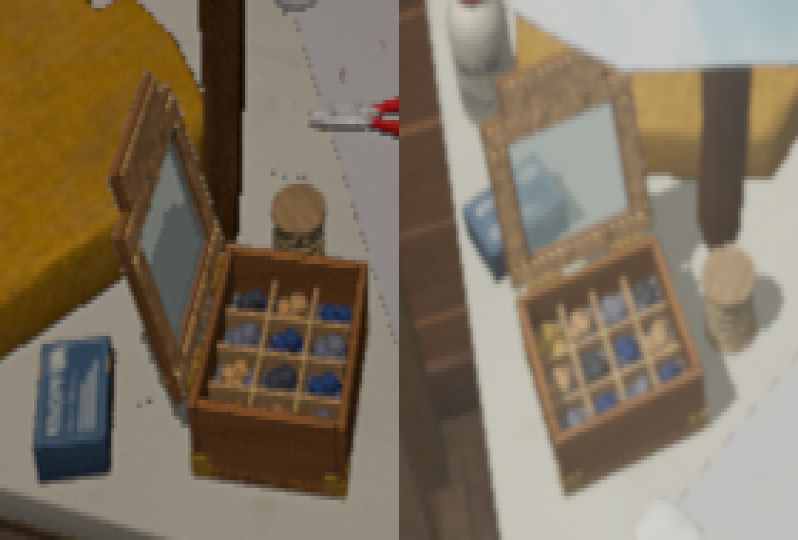

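The crop shows the case's top rim corners clearly in both views. In the side view they are near left (193,405), near front (350,422), far front (366,263) and far back (228,247). The lip is at (112,180)-(150,75) in the side view and (497,90)-(622,58) in the top view.

Run:
```python
from h import *
S=load("side0");T=load("top0")
fs=lambda u:(150+u[0]/2.85,195+u[1]/4); ft=lambda u:(140+(u[0]-399)/2.85,130+u[1]/4)
np.set_printoptions(precision=4,suppress=True)
D={"BL":((193,405),(520,293)),"FL":((350,422),(560,437)),"FR":((366,263),(703,373)),"BR":((228,247),(655,242)),"lipL":((112,180),(497,90)),"lipR":((150,75),(622,58))}
W={}
for k,(a,b) in D.items():
    a,b=fs(a),ft(b);x,r=tri(S,a,T,b);W[k]=x
    print(k,x,round(r,4),onz(S,a,.058),onz(T,b,.058))
c=np.mean([W[k] for k in("BL","BR","FL","FR")],0);print("c",c)
f=(W["BL"]+W["BR"]-W["FL"]-W["FR"])/2;print("yaw by depth",np.degrees(np.arctan2(f[1],f[0])),np.linalg.norm(f))
g=W["BL"]+W["FL"]-W["BR"]-W["FR"];g/=2;print("yaw by width",np.degrees(np.arctan2(-g[0],g[1])),np.linalg.norm(g))
for nm,p in {"spool":(300,205)}.items(): print(nm,onz(S,fs(p),.05))
print("chalk",onz(S,(303,298),.008),"carton",onz(S,fs((75,345)),.031),onz(S,fs((40,420)),.031),onz(S,fs((110,340)),.031))
# chair leg base near spool (side px) and frame
print("leg",onz(S,(229,250),0),onz(S,(365,262),0))
lm=(W["lipL"]+W["lipR"])/2; h=(W["BL"]+W["BR"])/2; e=f/np.linalg.norm(f); v=lm-h
print("lip",lm,"lid ang",np.degrees(np.arctan2(v[2],-(v@e))),np.linalg.norm(v))
```

```text
BL [0.6171 0.1701 0.0555] 0.0047 [0.6128 0.1751 0.058 ] [0.619  0.1689 0.058 ]
FL [0.4981 0.157  0.0602] 0.0038 [0.4963 0.1575 0.058 ] [0.5028 0.1559 0.058 ]
FR [0.516  0.0323 0.0545] 0.0 [0.515 0.036 0.058] [0.5134 0.0327 0.058 ]
BR [0.6307 0.0468 0.0527] 0.0017 [0.6295 0.051  0.058 ] [0.6247 0.0478 0.058 ]
lipL [0.6665 0.1587 0.188 ] 0.002 [0.7485 0.0179 0.058 ] [0.7993 0.1602 0.058 ]
lipR [0.6823 0.0529 0.1719] 0.0059 [ 0.7593 -0.0932  0.058 ] [0.7938 0.0408 0.058 ]
c [0.5655 0.1016 0.0557]
yaw by depth 6.731331333737715 0.11770498827139032
yaw by width 7.226813180770987 0.12513294309077452
spool [ 0.5855 -0.009   0.05  ]
chalk [0.4433 0.0902 0.008 ] carton [0.7329 0.1332 0.031 ] [0.7341 0.1922 0.031 ] [0.7072 0.1224 0.031 ]
leg [ 0.6664 -0.0324  0.    ] [ 0.3159 -0.0747  0.    ]
lip [0.6744 0.1058 0.1799] lid ang 110.2073804983757 0.1356204405340767
```

```bash
cat >> h.py <<'E'
from scipy.spatial.transform import Rotation as Rn
YAW=np.radians(7.0); C=np.array([.5655,.1016,0]); e=np.array([np.cos(YAW),np.sin(YAW),0]); w=np.array([-np.sin(YAW),np.cos(YAW),0]); Z=np.array([0,0,1.])
H=C+.06*e+.058*Z
def lidpt(r,th,y=0,n=0): # r from hinge, n above underside
    return H+r*(-np.cos(th)*e+np.sin(th)*Z)+y*w+n*(np.sin(th)*e+np.cos(th)*Z)
def tool(p,yaw=0): # pitch below horizontal deg; yaw extra
    q=Rn.from_rotvec(np.radians(yaw)*Z).as_matrix(); p=np.radians(p)
    z=q@(-np.cos(p)*w-np.sin(p)*Z); x=q@e; return np.column_stack([x,np.cross(z,x),z])
def cmd(s,tip,R):
    R0=s["tcp_rot"]; t=np.array(tip)-R[:,2]*.0697
    return np.round(np.degrees(Rn.from_matrix(R0.T@R).as_rotvec()),1), np.round(100*R0.T@(t-s["position"]),1)
E
python3 - <<'E'
from h import *
from rig import bot
np.set_printoptions(precision=3,suppress=True)
S=load("side0");T=load("top0");s=bot.read_state()
print("bottle base side",onz(S,(125,297),0),"top",onz(T,(170,152),0)," bottle top tri",tri(S,(112,252),T,(164,122)))
print("bench corner",onz(T,(120,85),0),onz(T,(118,180),0),"table left edge",onz(T,(150,100),0),onz(T,(165,250),0))
for th in(1.7,1.78,1.85):
  P=[lidpt(.144,th,y,n) for y in(.045,-.045) for n in (0,7e-3)]
  print(th,"side",proj(S,P).round(1).tolist(),"top",proj(T,P).round(1).tolist())
print("meas side",(150+112/2.85,195+45),(150+150/2.85,195+75/4),"top",(140+98/2.85,130+22.5),(140+223/2.85,130+14.5))
print(cmd(s,[.50,.42,.30],tool(20)))
E
```

```text
bottle base side [0.844 0.182 0.   ] top [0.865 0.172 0.   ]  bottle top tri (array([0.852, 0.168, 0.124]), np.float64(0.0004469375361185161))
bench corner [1.223 0.284 0.   ] [0.801 0.326 0.   ] table left edge [1.115 0.199 0.   ] [0.536 0.236 0.   ]
1.7 side [[202.9, 237.0], [199.5, 237.0], [214.4, 210.4], [211.2, 210.5]] top [[176.7, 156.2], [175.9, 154.5], [214.3, 144.6], [213.3, 143.0]]
1.78 side [[197.4, 237.3], [194.1, 237.5], [209.3, 210.7], [206.3, 211.0]] top [[175.4, 153.5], [174.7, 152.0], [212.8, 142.1], [211.9, 140.7]]
1.85 side [[192.8, 237.8], [189.6, 238.3], [205.0, 211.3], [202.0, 211.8]] top [[174.4, 151.5], [173.8, 150.2], [211.5, 140.2], [210.7, 139.0]]
meas side (189.2982456140351, 240) (202.6315789473684, 213.75) top (174.3859649122807, 152.5) (218.24561403508773, 144.5)
(array([-61.9, -39.4,  56.5]), array([-1.2, 31.9, -3.3]))
```

arm_command(targets=[{"rot": [-61.9,-39.4,56.5],"offset": [-1.2,31.9,-3.3],"gripper": 1},{"rot": [-61.9,-39.4,56.5],"offset": [-1.2,31.9,-3.3],"gripper": 1},{"rot": [-61.9,-39.4,56.5],"offset": [-1.2,31.9,-3.3],"gripper": 1},{"rot": [-61.9,-39.4,56.5],"offset": [-1.2,31.9,-3.3],"gripper": 1},{"rot": [-61.9,-39.4,56.5],"offset": [-1.2,31.9,-3.3],"gripper": 1},{"rot": [-61.9,-39.4,56.5],"offset": [-1.2,31.9,-3.3],"gripper": 1},{"rot": [-61.9,-39.4,56.5],"offset": [-1.2,31.9,-3.3],"gripper": 1},{"rot": [-61.9,-39.4,56.5],"offset": [-1.2,31.9,-3.3],"gripper": 1}])

```text
time_s: 0.9
position: [0.4954, 0.4831, 0.3252]
tcp_rot: [[0.916, 0.327, 0.23], [0.377, -0.516, -0.769], [-0.133, 0.792, -0.596]]
force: [-0.2, -0.3, -0.2]
opening: 0.357
```

```bash
cat > st.py <<'E'
import sys; from h import *; from rig import bot
np.set_printoptions(precision=3,suppress=True)
s=bot.read_state(); print(s["time_s"],s["joint_positions"],"tip",s["position"]+.0697*s["tcp_rot"][:,2],"F",s["force"],"op",s["opening"])
if len(sys.argv)>4: print(cmd(s,[float(a) for a in sys.argv[1:4]],tool(float(sys.argv[4]),float((sys.argv+["0"])[5]))))
E
python3 st.py .5 .42 .3 20
```

```text
0.9 [ 48.416  47.846  55.763 -45.161 105.69   21.317] tip [0.511 0.429 0.284] F [-0.179 -0.302 -0.18 ] op 0.3571544406721581
(array([-15.8,  -9.9,  14.1]), array([-0.2, -0.3, -0.1]))
```

arm_command(targets=[{"rot": [-15.8,-9.9,14.1],"offset": [-0.2,-0.3,-0.1],"gripper": 1},{"rot": [-15.8,-9.9,14.1],"offset": [-0.2,-0.3,-0.1],"gripper": 1},{"rot": [-15.8,-9.9,14.1],"offset": [-0.2,-0.3,-0.1],"gripper": 1},{"rot": [-15.8,-9.9,14.1],"offset": [-0.2,-0.3,-0.1],"gripper": 1}])

```text
time_s: 1.3
position: [0.4892, 0.4866, 0.3197]
tcp_rot: [[0.992, 0.053, 0.118], [0.129, -0.339, -0.932], [-0.009, 0.939, -0.343]]
force: [0.3, 0.1, 0.1]
opening: 0.03
```

```bash
cat > kin.py <<'E'
from h import *
from scipy.optimize import least_squares
r=lambda ax,d:Rn.from_euler(ax,d,degrees=True).as_matrix()
def fk(q,L,sg4=1,sg6=1):
    h,a,b,d,x0,eo=L; R=r('z',q[0]); p=np.array([0,0,h])+R@[x0,0,0]
    R=R@r('y',q[1]); p=p+R@[0,0,a]; R=R@r('y',q[2]); p=p+R@[eo,0,b]; R=R@r('z',sg4*q[3])@r('y',q[4])
    p=p+R@[0,0,d]; return R@r('z',sg6*q[5]),p
E
python3 st.py .5 .42 .3 20
python3 - <<'E'
from kin import *; from rig import bot
np.set_printoptions(precision=3,suppress=True)
s=bot.read_state(); s["op"]=0
obs=[([61.8472,30.27865,82.15765,-.0016,67.688,-10.2267],[.19205707,.59413821,.2912678]),([48.416,47.846,55.763,-45.161,105.69,21.317],[.4954,.4831,.3252]),(list(s["joint_positions"]),list(s["position"]))]
for s4 in(1,-1):
    f=lambda L:np.concatenate([fk(q,L,s4)[1]-p for q,p in obs]); o=least_squares(f,[.3,.4,.4,.25,0,0]); print(s4,o.x,abs(o.fun).max())
    R,_=fk(obs[2][0],o.x,s4); print(R.T@s["tcp_rot"])
E
```

```text
1.3 [ 49.29   55.498  48.712 -55.099 121.719  31.649] tip [0.497 0.422 0.296] F [0.333 0.109 0.115] op 0.029845414816837904
(array([-0. , -0.2,  0.6]), array([0.3, 0.5, 0. ]))
1 [0.592 0.204 0.384 0.075 0.262 0.277] 0.09786658719379737
[[-1. -0. -0.]
 [ 0. -1.  0.]
 [-0.  0.  1.]]
-1 [ 0.888 -0.153  0.377 -0.075  0.506  0.428] 0.09786901509929746
[[-0.36   0.928  0.093]
 [-0.059  0.077 -0.995]
 [-0.931 -0.364  0.027]]
```

```bash
cat >> kin.py <<'E'
def fk2(q,L):
    h,a,b,d,y0,xw=L; R=r('z',q[0]); p=np.array([0,0,h])+R@[0,y0,0]
    R=R@r('y',q[1]); p=p+R@[0,0,a]; R=R@r('y',q[2]); p=p+R@[0,0,b]; R=R@r('z',q[3]); R=R@r('y',q[4]); p=p+R@[xw,0,d]
    return R@r('z',q[5]+180),p
E
python3 - <<'E'
from kin import *; from rig import bot
np.set_printoptions(precision=4,suppress=True)
s=bot.read_state()
obs=[([61.8472,30.27865,82.15765,-.0016,67.688,-10.2267],[.19205707,.59413821,.2912678]),([48.416,47.846,55.763,-45.161,105.69,21.317],[.4954,.4831,.3252]),(list(s["joint_positions"]),list(s["position"]))]
for i0 in ([.3,.4,.4,.25,0,0],[.4,.5,.4,.2,.1,0]):
    f=lambda L:np.concatenate([fk2(q,L)[1]-p for q,p in obs]); o=least_squares(f,i0); print(o.x,o.fun)
for q,p in obs: print(np.degrees(np.arctan2(p[1],p[0])),np.hypot(p[0],p[1]))
E
```

```text
[0.1095 0.6458 0.3393 0.2458 0.1111 0.0216] [ 0.0011  0.0024  0.0007 -0.0012 -0.0053  0.0003 -0.0004  0.0034 -0.0011]
[0.1095 0.6458 0.3393 0.2458 0.1111 0.0216] [ 0.0011  0.0024  0.0007 -0.0012 -0.0053  0.0003 -0.0004  0.0034 -0.0011]
72.08640828658918 0.6244086247954852
44.27981505096214 0.6919586476083668
44.84512733723942 0.6900266412328361
```

Run:
```python
from kin import *; from rig import bot
np.set_printoptions(precision=1,suppress=True)
L=[0.1095,0.6458,0.3393,0.2458,0.1111,0.0216]
lo=np.array([-176.69,-43.24,12.49,-82,0,-163.58]);hi=np.array([176.69,126.21,139.97,262,151.66,163.58])
def ik(tip,R,q0):
    t=np.array(tip)-R[:,2]*.0697
    def f(q):
        A,p=fk2(q,L); return np.r_[(p-t)*10,Rn.from_matrix(A.T@R).as_rotvec()]
    return least_squares(f,np.clip(q0,lo+.1,hi-.1),bounds=(lo,hi))
q0=bot.read_state()["joint_positions"]
for pitch,yaw in((20,0),(35,0),(45,0),(20,25)):
  q=q0
  for nm,P in {"behind":lidpt(.105,1.83,.085,.035),"push":lidpt(.105,1.83,.045,.03),"pushed":lidpt(.105,1.35,.045,.03),"front":lidpt(.135,1.2,.03,-.03),"mid":lidpt(.135,.6,.03,-.02),"shut":lidpt(.137,0,.028,-.02)}.items():
    o=ik(P,tool(pitch,yaw),q); q=o.x; print(pitch,yaw,nm,P*1000,q,"err",round(o.cost,5))
```

```text
20 0 behind [675.  200.7 150.5] [ 29.8  58.   69.5 -60.4  94.6  42.8] err 0.0
20 0 push [675.1 160.4 151.8] [ 27.3  56.2  74.9 -61.9  91.2  45. ] err 0.0
20 0 pushed [625.8 154.3 167. ] [ 28.6  52.4  83.6 -60.9  89.7  49.8] err 0.0
20 0 front [545.1 129.3 173. ] [ 30.2  47.6  98.6 -60.   85.6  59.1] err 0.0
20 0 mid [499.6 123.7 117.7] [ 32.1  50.4 107.7 -59.7  80.3  69.9] err 0.0
20 0 shut [485.7 120.   38. ] [ 32.7  57.3 111.6 -61.2  75.1  79.6] err 0.0
35 0 behind [675.  200.7 150.5] [ 27.4  52.6  69.6 -50.3  86.3  37.3] err 0.0
35 0 push [675.1 160.4 151.8] [ 24.8  50.8  74.5 -51.9  82.7  38.4] err 0.0
35 0 pushed [625.8 154.3 167. ] [ 26.   46.8  82.8 -51.7  80.9  42.4] err 0.0
35 0 front [545.1 129.3 173. ] [ 27.3  41.2  97.5 -52.4  75.9  50.3] err 0.0
35 0 mid [499.6 123.7 117.7] [ 29.1  43.3 107.6 -54.2  69.4  61.2] err 0.0
35 0 shut [485.7 120.   38. ] [ 29.6  49.8 113.4 -58.2  62.8  72.4] err 0.0
45 0 behind [675.  200.7 150.5] [ 25.   49.2  70.  -42.9  81.1  32.9] err 0.0
45 0 push [675.1 160.4 151.8] [ 22.3  47.5  74.5 -44.3  77.5  33. ] err 0.0
45 0 pushed [625.8 154.3 167. ] [ 23.4  43.3  82.6 -44.5  75.4  36.5] err 0.0
45 0 front [545.1 129.3 173. ] [ 24.4  37.4  97.  -45.9  69.9  43.4] err 0.0
45 0 mid [499.6 123.7 117.7] [ 26.   38.9 107.8 -49.1  62.3  54.1] err 0.0
45 0 shut [485.7 120.   38. ] [ 26.5  45.1 114.5 -55.   54.5  66.3] err 0.0
20 25 behind [675.  200.7 150.5] [ 32.3  50.5  94.6 -78.   73.9  53.5] err 0.0
20 25 push [675.1 160.4 151.8] [ 29.4  49.1  99.5 -81.4  71.7  56.7] err 0.0
20 25 pushed [625.8 154.3 167. ] [ 31.2  46.  106.5 -81.2  72.   60.9] err 0.0
20 25 front [545.1 129.3 173. ] [ 33.4  42.6 119.4 -82.   71.4  70.9] err 1e-05
20 25 mid [499.6 123.7 117.7] [ 35.7  47.6 126.9 -82.   70.3  83.4] err 0.00075
20 25 shut [485.7 120.   38. ] [ 36.3  56.8 128.8 -82.   69.3  93.9] err 0.00454
```

```bash
python3 -c "
from h import *; print(*lidpt(.105,1.83,.095,.05).round(4))"; python3 st.py $(python3 -c "
from h import *; print(*lidpt(.105,1.83,.095,.05).round(4))") 20
```

```text
0.6882 0.2124 0.1467
1.3 [ 49.29   55.498  48.712 -55.099 121.719  31.649] tip [0.497 0.422 0.296] F [0.333 0.109 0.115] op 0.029845414816837904
(array([-0. , -0.2,  0.6]), array([16.4, -5.9, 26.9]))
```

arm_command(targets=[{"rot": [0,-0.2,0.6],"offset": [4.1,-1.5,6.7],"gripper": 1},{"rot": [0,-0.2,0.6],"offset": [8.2,-3,13.4],"gripper": 1},{"rot": [0,-0.2,0.6],"offset": [12.3,-4.4,20.1],"gripper": 1},{"rot": [0,-0.2,0.6],"offset": [16.4,-5.9,26.9],"gripper": 1},{"rot": [0,-0.2,0.6],"offset": [16.4,-5.9,26.9],"gripper": 1},{"rot": [0,-0.2,0.6],"offset": [16.4,-5.9,26.9],"gripper": 1},{"rot": [0,-0.2,0.6],"offset": [16.4,-5.9,26.9],"gripper": 1},{"rot": [0,-0.2,0.6],"offset": [16.4,-5.9,26.9],"gripper": 1}])

```text
time_s: 2.1
position: [0.6819, 0.2745, 0.1731]
tcp_rot: [[0.993, 0.039, 0.112], [0.119, -0.344, -0.931], [0.002, 0.938, -0.346]]
force: [-0.3, -0.3, 0.3]
opening: 0.005
```

```bash
python3 st.py .6882 .2124 .1467 20;  cat > snap.py <<'E'
import sys; from h import *; from rig import viewer
n=sys.argv[1]; S=viewer.capture("side");T=viewer.capture("top")
pickle.dump(S,open(f"pics/side{n}.pkl","wb"));pickle.dump(T,open(f"pics/top{n}.pkl","wb"))
a=S["frame"][185:320,150:283,::-1]; b=T["frame"][125:260,140:273,::-1]
cv2.imwrite(f"pics/c{n}.png",np.hstack([cv2.resize(a,None,fx=3,fy=3,interpolation=3),cv2.resize(b,None,fx=3,fy=3,interpolation=3)]))
E
python3 snap.py 1
```

```text
2.1 [ 29.236  62.917  55.575 -61.306  98.565  34.84 ] tip [0.69  0.21  0.149] F [-0.267 -0.324  0.286] op 0.004669785474204053
(array([-0.3,  0.1, -0.2]), array([-0.1, -0.4, -0.2]))
```

View pics/c1.png

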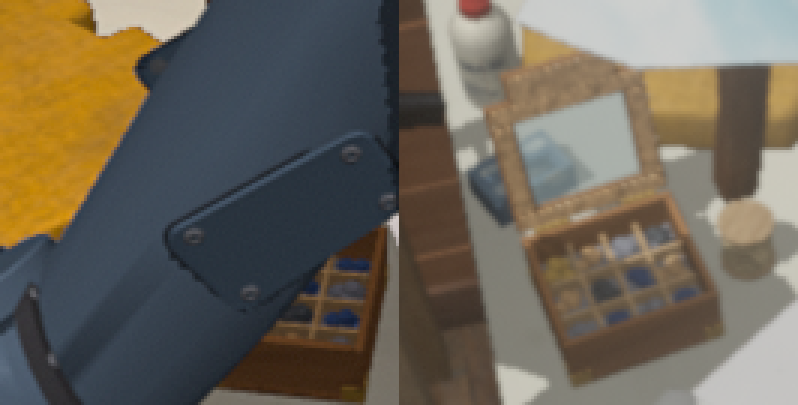

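The side view is now blocked by the forearm. The top view still shows the lid open, with the gripper at its left edge. I'll check the wider top view with the predicted tip marked.

Run:
```python
from h import *
T=load("top1"); f=T["frame"][100:270,20:240,::-1].copy(); f=cv2.resize(f,None,fx=3.5,fy=3.5,interpolation=3)
def mk(P,c):
    u=(proj(T,P)[0]-[20,100])*3.5; cv2.circle(f,(int(u[0]),int(u[1])),4,c,1); print(u)
mk([.69,.21,.149],(0,0,255)); mk([.6819,.2745,.1731],(0,255,0))
for y in(.065,-.065): 
    mk(H+y*w,(255,0,0)); mk(lidpt(.12,1.83,y),(255,255,0))
for y in(.045,-.045): mk(lidpt(.144,1.83,y),(255,0,255))
cv2.imwrite("pics/w1.png",f)
```

```text
[470.68819092 214.50023673]
[368.83730835 218.99564036]
[562.72201775 364.86016973]
[520.89689242 221.98785952]
[736.38877052 307.2744564 ]
[706.30126078 164.49456651]
[541.45477347 182.20002391]
[671.55626833 142.45588205]
```

View pics/w1.png

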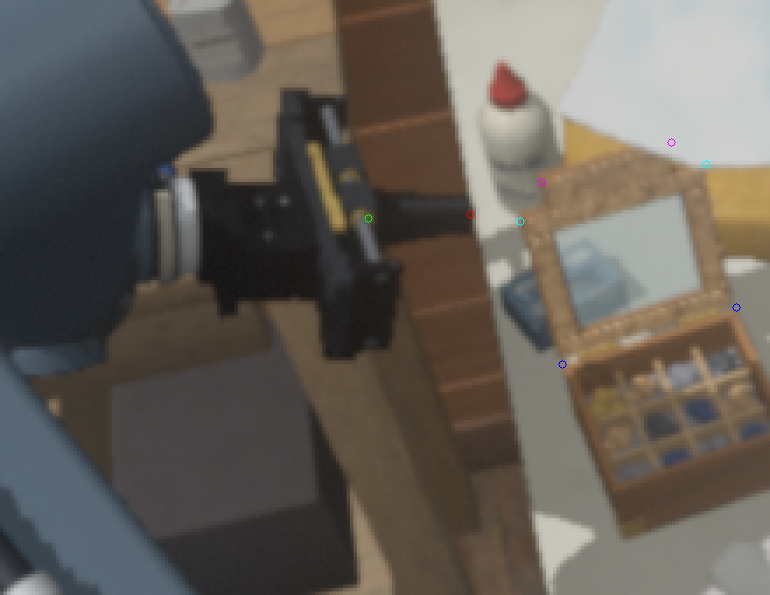

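The projected tip falls on the real fingertip at (470,214), and the lid's left corners match the model. Next I slide the finger behind the lid and then close the gap.

arm_command(targets=[{"rot": [0,0,0],"offset": [0,0.8,2.3],"gripper": 1},{"rot": [0,0,0],"offset": [0,1.7,4.7],"gripper": 1},{"rot": [0,0,0],"offset": [0,1.7,4.7],"gripper": 1},{"rot": [0,0,0],"offset": [0,1.7,4.7],"gripper": 1},{"rot": [0,0,0],"offset": [-0.6,1.7,4.7],"gripper": 1},{"rot": [0,0,0],"offset": [-1.2,1.7,4.7],"gripper": 1},{"rot": [0,0,0],"offset": [-1.2,1.7,4.7],"gripper": 1}])

```text
time_s: 2.9
position: [0.674, 0.228, 0.1743]
tcp_rot: [[0.992, 0.04, 0.118], [0.124, -0.344, -0.931], [0.004, 0.938, -0.346]]
force: [-0.5, -0.2, 0.1]
opening: 0.004
```

```bash
cat >> st.py <<'E'
d=s["position"]+.0697*s["tcp_rot"][:,2]-H; print("e,w,z rel hinge mm",d@e*1e3,d@w*1e3,d[2]*1e3)
E
python3 st.py
```

```text
2.9 [ 26.583  60.416  62.499 -62.567  94.205  37.647] tip [0.682 0.163 0.15 ] F [-0.538 -0.156  0.117] op 0.004129651345707948
e,w,z rel hinge mm 63.33748969398875 46.86074051338836 92.20983843423886
```

arm_command(targets=[{"rot": [0,0,0],"offset": [-0.5,0,0],"gripper": 1},{"rot": [0,0,0],"offset": [-1.0,0,0],"gripper": 1},{"rot": [0,0,0],"offset": [-1.4,0,0],"gripper": 1},{"rot": [0,0,0],"offset": [-1.8,0,0],"gripper": 1},{"rot": [0,0,0],"offset": [-2.2,0,0],"gripper": 1},{"rot": [0,0,0],"offset": [-2.6,0,0],"gripper": 1},{"rot": [0,0,0],"offset": [-3.0,0,0],"gripper": 1}])

```text
time_s: 3.6
position: [0.6452, 0.2228, 0.1741]
tcp_rot: [[0.992, 0.038, 0.116], [0.122, -0.344, -0.931], [0.004, 0.938, -0.346]]
force: [0.5, 0.7, 1.3]
opening: 0.007
```

```bash
python3 st.py
python3 - <<'E'
from h import *; from rig import viewer
T=viewer.capture("top"); pickle.dump(T,open("pics/top2.pkl","wb")); f=cv2.resize(T["frame"][100:270,20:240,::-1],None,fx=3.5,fy=3.5,interpolation=3)
for th,c in((1.83,(255,0,0)),(1.6,(0,255,0)),(1.45,(0,0,255))):
    for P in (lidpt(.144,th,.045,.005),lidpt(.12,th,.065,.01)):
        u=(proj(T,P)[0]-[20,100])*3.5; cv2.circle(f,(int(u[0]),int(u[1])),3,c,1)
cv2.imwrite("pics/w2.png",f)
E
```

```text
3.6 [ 27.203  58.779  67.404 -61.95   93.2    40.872] tip [0.653 0.158 0.15 ] F [0.5   0.671 1.345] op 0.006868201592523355
e,w,z rel hinge mm 33.964646792097305 45.22216691132552 91.94843535330882
```

View pics/w2.png

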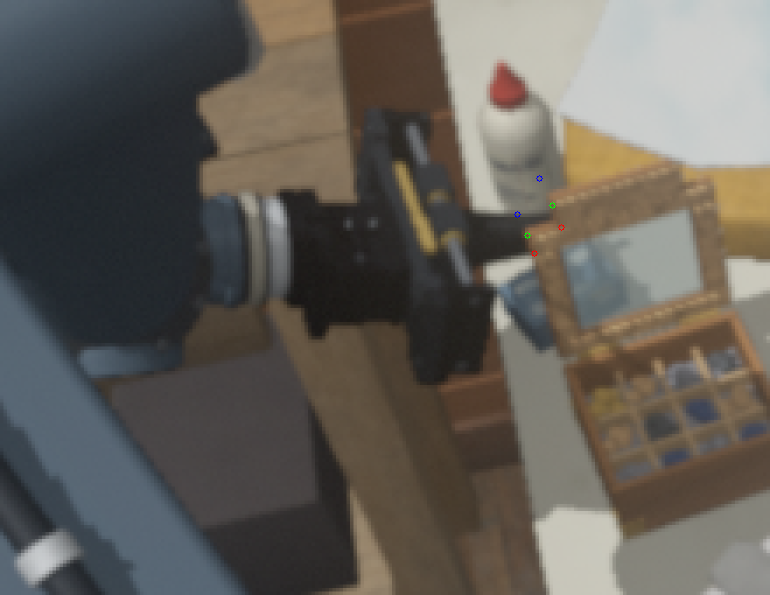

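The lid is at about 1.63 rad: the lip corner is at (553,192) and the frame corner at (530,232). That agrees with the finger position, so I'll push it past balance.

arm_command(targets=[{"rot": [0,0,0],"offset": [-0.4,0,0],"gripper": 1},{"rot": [0,0,0],"offset": [-0.8,0,0],"gripper": 1},{"rot": [0,0,0],"offset": [-1.2,0,0],"gripper": 1},{"rot": [0,0,0],"offset": [-1.6,0,0],"gripper": 1},{"rot": [0,0,0],"offset": [-2.0,0,0],"gripper": 1},{"rot": [0,0,0],"offset": [-2.4,0,0],"gripper": 1}])

```text
time_s: 4.25
position: [0.6214, 0.22, 0.1742]
tcp_rot: [[0.992, 0.038, 0.117], [0.122, -0.344, -0.931], [0.005, 0.938, -0.346]]
force: [1.7, 0.7, 0.6]
opening: 0.006
```

```bash
python3 st.py
```

```text
4.25 [ 27.859  57.548  71.165 -61.448  92.453  43.368] tip [0.63  0.155 0.15 ] F [1.726 0.743 0.593] op 0.005752617339686243
e,w,z rel hinge mm 10.063523867521429 45.28083085588482 92.07320886906123
```

arm_command(targets=[{"rot": [0,0,0],"offset": [0.3,-1.7,-4.7],"gripper": 1},{"rot": [0,0,0],"offset": [-3.5,-2.0,-5.6],"gripper": 1},{"rot": [0,0,0],"offset": [-8.0,-2.0,-5.6],"gripper": 1},{"rot": [0,0,0],"offset": [-9.0,-1.5,-5.8],"gripper": 1},{"rot": [0,0,0],"offset": [-9.0,-0.1,-2.1],"gripper": 1},{"rot": [0,0,0],"offset": [-9.0,1.2,1.5],"gripper": 1}])

```text
time_s: 4.85
position: [0.5342, 0.1913, 0.18]
tcp_rot: [[0.992, 0.039, 0.12], [0.126, -0.345, -0.93], [0.005, 0.938, -0.347]]
force: [0.5, -0.5, 0.0]
opening: 0.006
```

```bash
python3 st.py
cat > look.py <<'E'
import sys; from h import *; from rig import viewer
n=sys.argv[1]
T=viewer.capture("top"); pickle.dump(T,open(f"pics/top{n}.pkl","wb")); f=cv2.resize(T["frame"][110:280,60:280,::-1],None,fx=3.5,fy=3.5,interpolation=3)
for th,c in zip(map(float,sys.argv[2:]),((255,0,0),(0,255,0),(0,0,255))):
    for P in (lidpt(.144,th,.045,.005),lidpt(.12,th,.065,.01),lidpt(.144,th,-.045,.005)):
        u=(proj(T,P)[0]-[60,110])*3.5; cv2.circle(f,(int(u[0]),int(u[1])),3,c,1)
cv2.imwrite(f"pics/w{n}.png",f)
E
python3 look.py 3 1.3 1.2 1.05
```

```text
4.85 [ 29.253  52.7    85.753 -60.517  88.444  52.335] tip [0.543 0.126 0.156] F [ 0.492 -0.545  0.034] op 0.006251628303924768
e,w,z rel hinge mm -79.73936472948525 27.461857281315734 97.81263448692867
```

View pics/w3.png

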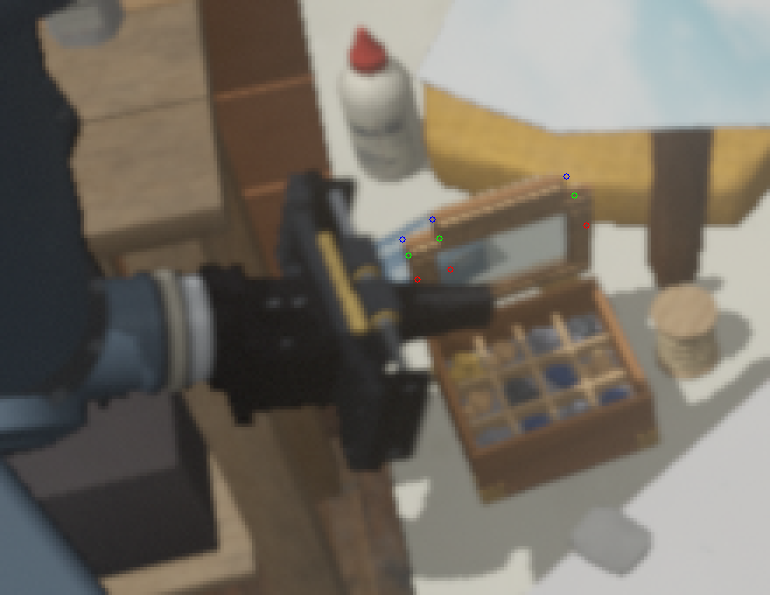

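The lid is at about 1.28 rad and falling, and the finger is already in front of and beneath it. I'll hold and let it land on the finger.

arm_command(targets=[{"rot": [0,0,0],"offset": [0,0,0],"gripper": 1},{"rot": [0,0,0],"offset": [0,0,0],"gripper": 1},{"rot": [0,0,0],"offset": [0,0,0],"gripper": 1},{"rot": [0,0,0],"offset": [0,0,0],"gripper": 1},{"rot": [0,0,0],"offset": [0,0,0],"gripper": 1},{"rot": [0,0,0],"offset": [0,0,0],"gripper": 1}])

```text
time_s: 5.5
position: [0.5346, 0.1915, 0.1796]
tcp_rot: [[0.992, 0.038, 0.117], [0.123, -0.344, -0.931], [0.005, 0.938, -0.346]]
force: [0.6, 0.4, -0.1]
opening: 0.005
```

```bash
python3 st.py
python3 - <<'E'
from h import *
# waypoints of finger centre (e,z rel hinge mm), r along lid, n=-gap
for th in (1.05,.9,.75,.6,.45,.3,.2,.1,0):
    r=.1255+(.137-.1255)*min(1,(1.05-th)/.75); n=-.018
    d=lidpt(r,th,0,n)-H; print(th,(d@e*1e3).round(1),(d[2]*1e3).round(1))
E
```

```text
5.5 [ 29.239  52.782  85.609 -60.444  88.578  52.295] tip [0.543 0.127 0.156] F [ 0.622  0.433 -0.107] op 0.005431465466541176
e,w,z rel hinge mm -79.5259823667501 27.598876154171872 97.51417480057623
1.05 -78.1 99.9
0.9 -93.5 88.9
0.75 -107.5 75.5
0.6 -119.4 59.9
0.45 -129.1 42.4
0.3 -136.2 23.3
0.2 -137.8 9.6
0.1 -138.1 -4.2
0 -137.0 -18.0
```

Hardly any load shows yet. I'll hold a little longer.

arm_command(targets=[{"rot": [0,0,0],"offset": [0,0,0],"gripper": 1},{"rot": [0,0,0],"offset": [0,0,0],"gripper": 1},{"rot": [0,0,0],"offset": [0,0,0],"gripper": 1},{"rot": [0,0,0],"offset": [0,0,0],"gripper": 1},{"rot": [0,0,0],"offset": [0,0,0],"gripper": 1}])

```text
time_s: 6.0
position: [0.5344, 0.1908, 0.1796]
tcp_rot: [[0.993, 0.038, 0.116], [0.122, -0.344, -0.931], [0.004, 0.938, -0.346]]
force: [-0.9, 0.3, -0.0]
opening: 0.003
```

```bash
python3 st.py; python3 look.py 4 1.2 1.05 0.9
```

```text
6.0 [ 29.181  52.772  85.65  -60.423  88.578  52.298] tip [0.543 0.126 0.155] F [-0.878  0.306 -0.018] op 0.0027297292327996135
e,w,z rel hinge mm -79.84378124379926 26.94106888282816 97.4989998688226
```

View pics/w4.png

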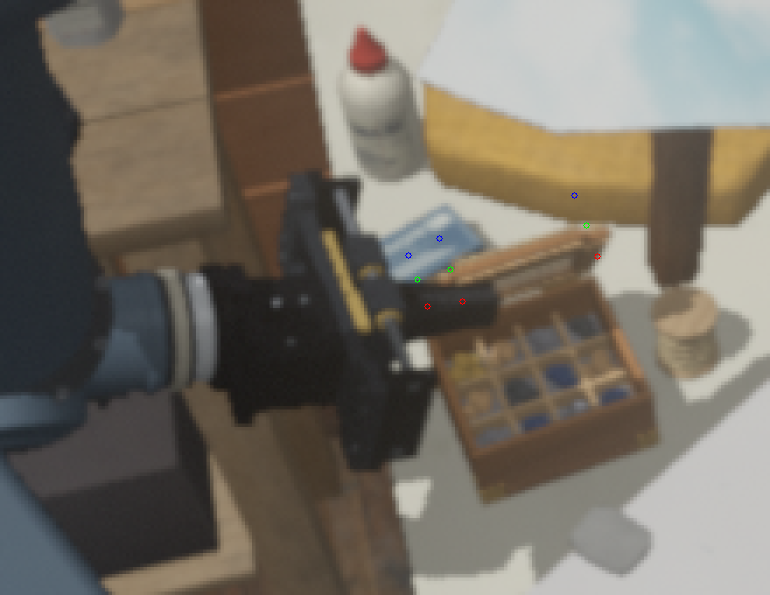

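The lid is at about 1.02 rad, just settling on the finger at roughly (480,295). I'll start letting it down slowly.

arm_command(targets=[{"rot": [0,0,0],"offset": [0,0,0],"gripper": 1},{"rot": [0,0,0],"offset": [0,0,0],"gripper": 1},{"rot": [0,0,0],"offset": [-0.35,-0.23,0.08],"gripper": 1},{"rot": [0,0,0],"offset": [-0.7,-0.48,0.17],"gripper": 1},{"rot": [0,0,0],"offset": [-1.05,-0.74,0.27],"gripper": 1},{"rot": [0,0,0],"offset": [-1.4,-1.0,0.37],"gripper": 1},{"rot": [0,0,0],"offset": [-1.75,-1.27,0.47],"gripper": 1},{"rot": [0,0,0],"offset": [-2.1,-1.55,0.57],"gripper": 1}])

```text
time_s: 6.85
position: [0.5135, 0.1884, 0.1628]
tcp_rot: [[0.992, 0.038, 0.117], [0.123, -0.344, -0.931], [0.005, 0.938, -0.346]]
force: [-0.3, -0.7, -0.1]
opening: 0.001
```

```bash
python3 st.py
```

```text
6.85 [ 29.93   53.591  88.379 -59.998  87.213  55.621] tip [0.522 0.123 0.139] F [-0.25  -0.683 -0.054] op 0.0014743874983530704
e,w,z rel hinge mm -100.91146980442572 27.07878119310253 80.68243438666195
```

```bash
cat > avg.py <<'E'
from h import *; from rig import bot,viewer
F=[]
for i in range(8):
    T=viewer.capture("top"); F.append(np.r_[bot.read_state()["force"],bot.read_state()["moment"]])
F=np.array(F); print("F,M mean",F.mean(0).round(2),"sd",F.std(0).round(2),bot.read_state()["time_s"])
pickle.dump(T,open("pics/topa.pkl","wb"))
E
python3 avg.py; python3 look.py 5 1.0 0.85 0.7
```

```text
F,M mean [-1.15  0.25 -0.75  0.63  0.17 -0.13] sd [0.43 0.49 0.53 0.03 0.02 0.02] 7.25
```

View pics/w5.png

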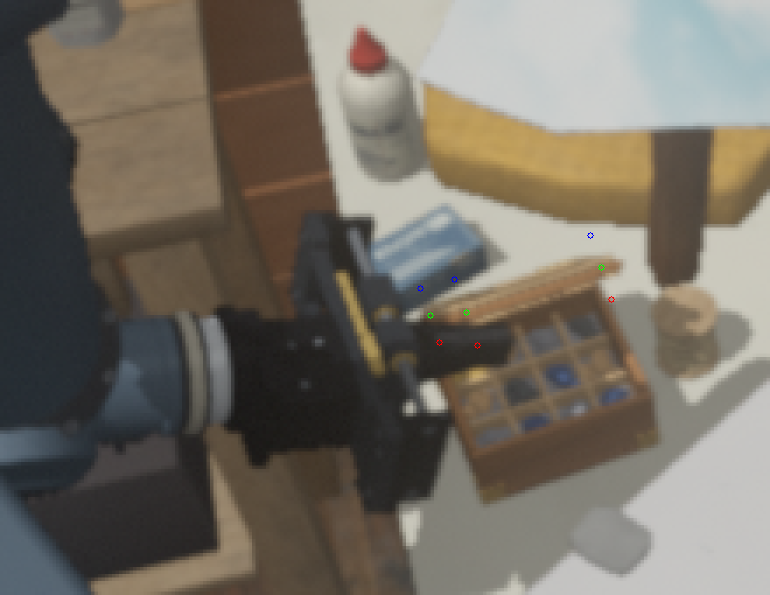

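It's caught: about 1.4 N is directed along the underside normal, and the lid is at about 0.83 rad on the finger near (480,345). I'll keep lowering.

arm_command(targets=[{"rot": [0,0,0],"offset": [-0.2,-0.2,0.07],"gripper": 1},{"rot": [0,0,0],"offset": [-0.42,-0.43,0.16],"gripper": 1},{"rot": [0,0,0],"offset": [-0.65,-0.66,0.24],"gripper": 1},{"rot": [0,0,0],"offset": [-0.88,-0.9,0.33],"gripper": 1},{"rot": [0,0,0],"offset": [-1.11,-1.15,0.42],"gripper": 1},{"rot": [0,0,0],"offset": [-1.34,-1.41,0.51],"gripper": 1},{"rot": [0,0,0],"offset": [-1.59,-1.68,0.61],"gripper": 1},{"rot": [0,0,0],"offset": [-1.84,-1.95,0.71],"gripper": 1}])

```text
time_s: 8.1
position: [0.4956, 0.1863, 0.1419]
tcp_rot: [[0.992, 0.038, 0.117], [0.123, -0.344, -0.931], [0.005, 0.938, -0.346]]
force: [-0.2, 0.7, -0.0]
opening: 0.006
```

```bash
echo 'print("M",s["moment"])'>>st.py; python3 st.py
```

```text
8.1 [ 30.598  55.044  90.513 -59.671  85.725  58.937] tip [0.504 0.121 0.118] F [-0.224  0.726 -0.027] op 0.005824787268107702
e,w,z rel hinge mm -118.88658223428358 27.171434961333603 59.7576838259861
M [ 0.603  0.19  -0.027]
```

arm_command(targets=[{"rot": [0,0,0],"offset": [-0.2,-0.29,0.11],"gripper": 1},{"rot": [0,0,0],"offset": [-0.38,-0.59,0.22],"gripper": 1},{"rot": [0,0,0],"offset": [-0.55,-0.89,0.32],"gripper": 1},{"rot": [0,0,0],"offset": [-0.72,-1.2,0.44],"gripper": 1},{"rot": [0,0,0],"offset": [-0.89,-1.5,0.55],"gripper": 1},{"rot": [0,0,0],"offset": [-1.05,-1.82,0.66],"gripper": 1},{"rot": [0,0,0],"offset": [-1.2,-2.14,0.78],"gripper": 1},{"rot": [0,0,0],"offset": [-1.34,-2.46,0.9],"gripper": 1}])

```text
time_s: 8.9
position: [0.4823, 0.1846, 0.1157]
tcp_rot: [[0.992, 0.038, 0.116], [0.122, -0.344, -0.931], [0.005, 0.938, -0.346]]
force: [-1.2, 0.3, 0.6]
opening: 0.008
```

```bash
python3 avg.py; python3 st.py
```

```text
F,M mean [-1.77  0.33 -1.07  0.71  0.21 -0.21] sd [0.52 0.69 0.4  0.03 0.04 0.03] 9.3
9.3 [ 31.101  57.256  91.757 -59.505  84.235  62.082] tip [0.491 0.12  0.092] F [-1.429  0.371 -1.464] op 0.004080136779999618
e,w,z rel hinge mm -132.08072343050247 27.17130468756484 33.9874039369145
M [ 0.645  0.184 -0.179]
```

arm_command(targets=[{"rot": [0,0,0],"offset": [-0.18,-0.26,0.1],"gripper": 1},{"rot": [0,0,0],"offset": [-0.34,-0.54,0.2],"gripper": 1},{"rot": [0,0,0],"offset": [-0.5,-0.81,0.29],"gripper": 1},{"rot": [0,0,0],"offset": [-0.64,-1.08,0.39],"gripper": 1},{"rot": [0,0,0],"offset": [-0.76,-1.36,0.5],"gripper": 1},{"rot": [0,0,0],"offset": [-0.86,-1.64,0.6],"gripper": 1},{"rot": [0,0,0],"offset": [-0.94,-1.93,0.7],"gripper": 1},{"rot": [0,0,0],"offset": [-1.0,-2.21,0.8],"gripper": 1}])

```text
time_s: 10.1
position: [0.4727, 0.1836, 0.0922]
tcp_rot: [[0.992, 0.038, 0.117], [0.123, -0.344, -0.931], [0.005, 0.938, -0.346]]
force: [0.6, 0.0, -1.4]
opening: 0.007
```

```bash
python3 avg.py; python3 st.py; python3 look.py 6 0.3 0.2 0.0
```

```text
F,M mean [ 0.83  0.51 -1.58  0.83  0.12  0.13] sd [0.4  0.45 0.58 0.04 0.02 0.03] 10.5
10.5 [ 31.506  59.415  92.457 -59.447  82.951  64.663] tip [0.481 0.119 0.068] F [ 0.611  0.311 -1.875] op 0.006265353504451914
e,w,z rel hinge mm -141.9420877077379 27.312647511433397 10.443745170580145
M [0.842 0.144 0.138]
```

View pics/w6.png

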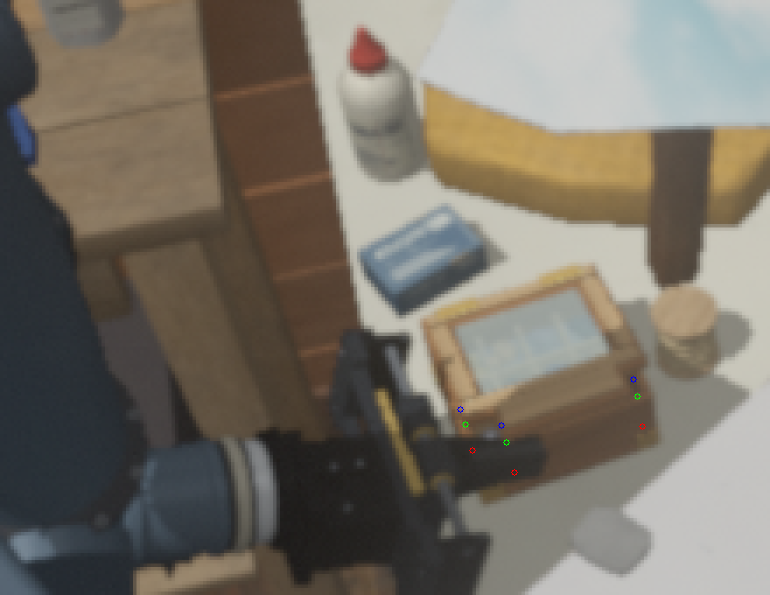

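The lid is at about 0.2-0.3 rad, with the lip edge running (500,422)-(645,365). It's riding on the finger with about 1.6 N downward. I'll continue more slowly.

arm_command(targets=[{"rot": [0,0,0],"offset": [0,-0.19,0.07],"gripper": 1},{"rot": [0,0,0],"offset": [0,-0.38,0.14],"gripper": 1},{"rot": [0,0,0],"offset": [0,-0.56,0.2],"gripper": 1},{"rot": [0,0,0],"offset": [0,-0.75,0.27],"gripper": 1},{"rot": [0,0,0],"offset": [0,-0.94,0.34],"gripper": 1},{"rot": [0,0,0],"offset": [0,-1.13,0.41],"gripper": 1},{"rot": [0,0,0],"offset": [0,-1.32,0.48],"gripper": 1},{"rot": [0,0,0],"offset": [0,-1.5,0.55],"gripper": 1}])

```text
time_s: 11.35
position: [0.4727, 0.1836, 0.0763]
tcp_rot: [[0.992, 0.038, 0.116], [0.122, -0.344, -0.931], [0.005, 0.938, -0.346]]
force: [-0.9, -0.0, -0.7]
opening: 0.005
```

```bash
python3 avg.py; python3 st.py
```

```text
F,M mean [-1.16  0.59 -1.29  0.76  0.19 -0.2 ] sd [0.41 0.39 0.38 0.04 0.03 0.03] 11.75
11.75 [ 31.508  61.03   92.014 -59.573  82.364  65.674] tip [0.481 0.119 0.052] F [-1.937  0.529 -1.423] op 0.008060366172957528
e,w,z rel hinge mm -141.93458560057843 27.33785928515613 -5.550833621575949
M [ 0.728  0.213 -0.209]
```

arm_command(targets=[{"rot": [0,0,0],"offset": [0,-0.14,0.05],"gripper": 1},{"rot": [0,0,0],"offset": [0,-0.28,0.1],"gripper": 1},{"rot": [0,0,0],"offset": [0,-0.42,0.15],"gripper": 1},{"rot": [0,0,0],"offset": [0,-0.56,0.2],"gripper": 1},{"rot": [0,0,0],"offset": [0,-0.7,0.26],"gripper": 1},{"rot": [0,0,0],"offset": [0,-0.84,0.31],"gripper": 1},{"rot": [0,0,0],"offset": [0,-0.98,0.36],"gripper": 1},{"rot": [0,0,0],"offset": [0,-1.12,0.41],"gripper": 1}])

```text
time_s: 12.55
position: [0.4728, 0.1837, 0.0644]
tcp_rot: [[0.992, 0.038, 0.117], [0.123, -0.344, -0.931], [0.005, 0.938, -0.346]]
force: [-1.8, -0.6, -1.0]
opening: 0.008
```

```bash
python3 avg.py; python3 st.py
```

```text
F,M mean [-1.55  0.76 -1.69  0.79  0.23 -0.19] sd [0.31 0.52 0.44 0.04 0.03 0.03] 12.95
12.95 [ 31.506  62.237  91.638 -59.672  81.943  66.392] tip [0.481 0.119 0.04 ] F [-1.603  1.483 -1.442] op 0.005596200161706241
e,w,z rel hinge mm -141.87182640017008 27.34803599968594 -17.511687342224803
M [ 0.833  0.265 -0.173]
```

arm_command(targets=[{"rot": [0,0,0],"offset": [0,-0.12,0.04],"gripper": 1},{"rot": [0,0,0],"offset": [0,-0.24,0.09],"gripper": 1},{"rot": [0,0,0],"offset": [0,-0.36,0.13],"gripper": 1},{"rot": [0,0,0],"offset": [0,-0.48,0.17],"gripper": 1},{"rot": [0,0,0],"offset": [0,-0.6,0.22],"gripper": 1}])

```text
time_s: 13.45
position: [0.473, 0.1837, 0.0582]
tcp_rot: [[0.992, 0.038, 0.117], [0.123, -0.344, -0.931], [0.005, 0.938, -0.346]]
force: [-0.2, -0.5, 0.5]
opening: 0.007
```

```bash
python3 avg.py; python3 st.py; python3 look.py 7 0.2 0.1 0.0
```

```text
F,M mean [0.23 0.08 0.03 0.54 0.1  0.01] sd [0.65 0.28 0.33 0.03 0.03 0.02] 13.85
13.85 [ 31.507  62.882  91.422 -59.731  81.725  66.77 ] tip [0.481 0.119 0.034] F [-0.033 -0.169  0.245] op 0.006000476075840708
e,w,z rel hinge mm -141.80235783789405 27.37208330903627 -23.895749406751634
M [0.531 0.087 0.033]
```

View pics/w7.png

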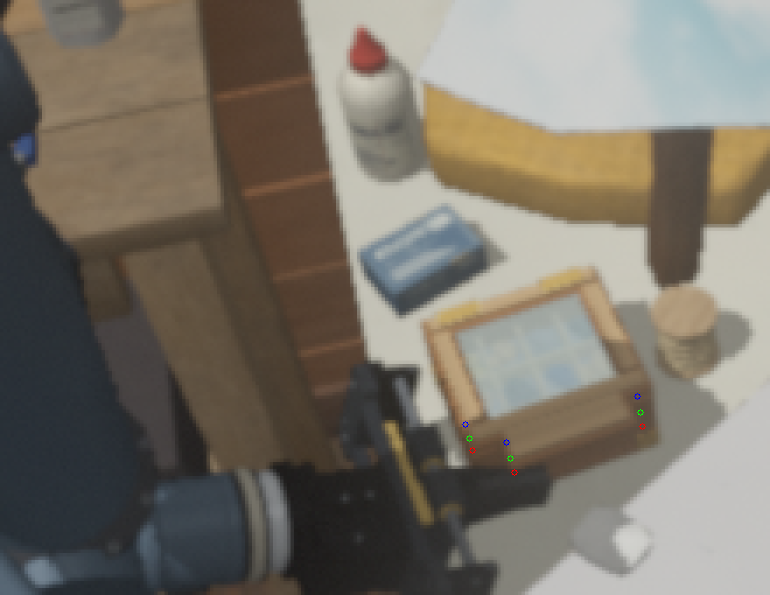

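The load is gone (mean force about 0) and the lid lies flush. I'll drop slightly and withdraw sideways to the left and front.

arm_command(targets=[{"rot": [0,0,0],"offset": [0,-0.2,0.07],"gripper": 1},{"rot": [0,0,0],"offset": [-0.5,-0.3,0.1],"gripper": 1},{"rot": [0,0,0],"offset": [-2,-0.6,-0.7],"gripper": 1},{"rot": [0,0,0],"offset": [-4,-1.6,-3.5],"gripper": 1},{"rot": [0,0,0],"offset": [-5,-2.6,-7],"gripper": 1},{"rot": [0,0,0],"offset": [-5,-3.0,-11],"gripper": 1},{"rot": [0,0,0],"offset": [-5,-3.0,-14],"gripper": 1},{"rot": [0,0,0],"offset": [-5,-3.0,-14],"gripper": 1}])

```text
time_s: 14.7
position: [0.4046, 0.3224, 0.0791]
tcp_rot: [[0.992, 0.036, 0.123], [0.128, -0.347, -0.929], [0.009, 0.937, -0.349]]
force: [0.2, -1.3, -0.2]
opening: 0.007
```

```bash
python3 st.py
python3 - <<'E'
from h import *; from rig import viewer
S=viewer.capture("side");T=viewer.capture("top")
a=S["frame"][160:350,130:323,::-1]; b=T["frame"][110:300,110:303,::-1]
f=[]
for c,o,k in((S,(130,160),0),(T,(110,110),1)):
    g=cv2.resize([a,b][k],None,fx=2.05,fy=2.05,interpolation=3)
    for P in(lidpt(.144,0,.045,.005),lidpt(.144,0,-.045,.005)):
        u=(proj(c,P)[0]-o)*2.05; cv2.circle(g,(int(u[0]),int(u[1])),3,(0,0,255),1)
    f.append(g)
cv2.imwrite("pics/end.png",np.hstack(f))
S0=load("side0")["frame"].astype(int);T0=load("top0")["frame"].astype(int)
for n,p,c,c0 in(("chalk",(303,298),S,S0),("spool",(255,247),S,S0),("dish",(328,240),S,S0),("jar",(254,183),S,S0),("pliers",(290,224),S,S0),("carton",(176,296),S,S0),("roll",(352,203),S,S0)):
    x,y=p;print(n,np.abs(c["frame"].astype(int)-c0)[y-12:y+12,x-12:x+12].mean().round(1))
E
```

```text
14.7 [ 45.549  62.218  83.052 -47.633  92.413  63.844] tip [0.413 0.258 0.055] F [ 0.221 -1.307 -0.203] op 0.0069951285711284256
e,w,z rel hinge mm -192.19977627696056 173.45845712233657 -3.243064600376995
M [0.466 0.116 0.015]
chalk 37.0
spool 20.9
dish 15.6
jar 15.3
pliers 17.4
carton 13.3
roll 19.7
```

View pics/end.png

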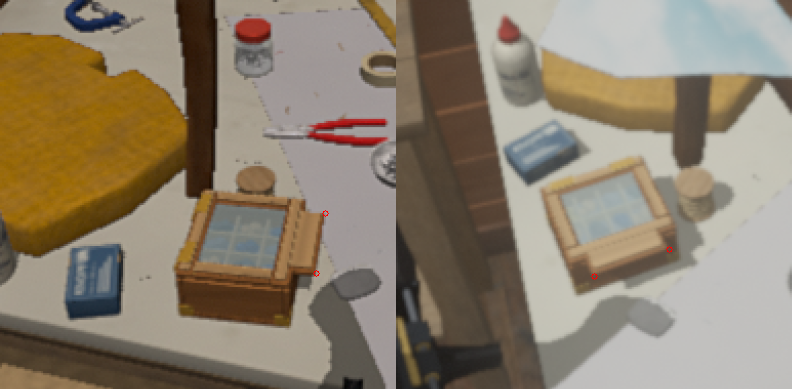

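The lid is shut: the lip corners are within a few pixels of the predicted shut positions at (325,213) and (316,273). The chalk at (355,283), carton, spool and pliers are where they were. I'll hand in.

```bash
python3 -c "
from rig import ticket; print(ticket.hand_in())"
```

```text
the job is handed in; nothing more can be done
None
```

The case is shut and handed in at about 15 s; `hand_in` reports no verdict.

**What I did:** I tipped the lid forward past its balance with the side of the closed fingertips, pushing from behind. I then swung the fingers round the left end to the front. They were in place with the lid at about 1.28 rad. It was about 1.0 rad when it settled on the outside of the fingers, and I lowered it at about 0.3 rad/s, slower near the end.

**Last checks:**
- **Lid:** It carried about 1.5 N on the fingers until the last few millimetres, then dropped to about zero. The final side and top views show the lip within a few pixels of its predicted shut position.
- **Bystanders:** The chalk, carton, spool, jar and pliers look unmoved in the final views. The tack dish was only partly in view and the webbing roll was outside the crops, so I did not confirm them by eye; the arm stayed well away from both.
- **Robot:** The arm is clear of everything. The last force reading was 1.3 N, near the sensor noise.

**What disagreed:**
- A before/after pixel comparison of the bystanders was inconclusive: every patch differed. The arm's shadow accounts for the chalk, and I put the rest down to lighting, so I relied on the views.
- During lowering, the top view suggested an angle up to 0.1 rad higher than the finger position did. The load came off 1 to 7 mm lower than I had predicted.

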